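# Lock a plunge router at half plunge

### The arm

A 6-joint arm with a two-finger parallel gripper is mounted at the origin on the work surface. World frame = base frame: x ahead of the robot, y to its left, z up, the work surface at z = 0. Lengths are in m, angles in rad, forces in N, time in s.
With the tool pointing down it reaches from about 0.3 to 0.875 m from the base axis. Payload 6.4 kg.
Tool frame: the origin (TCP) lies on the mounting face of the last link; the fingertips stand 173 mm ahead of it and the grasp point (between the pads) lies 155 mm ahead of it (robot.hold_point_z is the distance from the TCP to the grasp point, in m); x points along the fingers, z is the direction in which the jaws open and shut, and the axes are right-handed (so a half turn about x gives the same grasp; the last joint's range is limited). The gripper opens to 85 mm and grips with 20 to 120 N. Pads are 22 mm wide; open, the fingers measure 114 mm over their backs; the gripper's body (76 mm by 85 mm) begins 54 mm behind the grasp point. The pads swing forward as they close: fully open they stand 13 mm farther back than shut.
Start: joints at [-1.518, 0.181, 1.607, -0, 1.354, -0.206], TCP at [0.147, -0.556, 0.405] pointing down, gripper open.
Joint ranges: [-2.99, 2.99], [-0.89, 2.07], [0.3, 2.58], [-1.14, 4.28], [0, 2.63], [-3.12, 3.12]. Speed limits (rad/s): [2.57, 2.57, 3.01, 3.14, 3.14, 3.14].

### API

Orientations are given as [roll, pitch, yaw] about the fixed x, y, z axes, in that order (R = Rz(yaw) Ry(pitch) Rx(roll)).
In Python, from plant import robot gives the robot as it stands.
- The arm moves only by the shell command python3 -m pendant 'ROWS' [FORCE]. ROWS is JSON, a list that holds one entry, the list of rows, each a list of 7 numbers: the shift along the tool's x, y, z in m, then the turn, a rotation vector about the tool's x, y, z in degrees, then the opening in per cent of the stroke, from 0 (shut) to 100 (fully open). In form: [[[tx, ty, tz, ax, ay, az, hand], ...]]. A call has 1 to 8 rows; each row shifts and turns the pose as measured when the row begins, along the tool's axes as they then stand; what a row does not reach is not made up. A row lasts 1/8 s, in which the tool goes at most 62.5 mm and 10.7 degrees, less where a joint would pass 70% of its speed; a pose out of reach is approached as far as the arm can. A call with a gripper value outside its range is refused whole. The fingers move at their own pace and stop on an object; FORCE is the grip in N (left out, the last holds). Time passes only in rows, so rows that do not move let the fingers close. It gives the time, the measured TCP pose, the force and the opening at its end, in the units of the state.
- robot.read_state(): the state, without advancing time (a new reading comes with each control period).
- robot.capture(name): name is "scene" or "top" or "wrist"; returns (picture, depth): 480x640x3 uint8, red, green, blue; 480x640 float32, m along the optical axis (not along the pixel's ray), 0 where there is no reading.
- robot.calibration(name): a dict with "fx", "fy", "cx", "cy" (pixels), "R" (3x3) and "t" (3): a world point X has camera coordinates R X + t; the wrist camera has in their place "tool_from_camera" (4x4, takes a point from camera to tool coordinates, whose origin is the TCP and whose axes are the tool frame's). Camera axes: x right, y down, z forward; pixel columns grow to the right and rows downward; lengths in m; the calibration is good to about 2 mm. A picture is of the moment at which its call begins: read the wrist's pose just before it. calibration takes no time and is no camera call.
- robot.finish_job(): hands the job in, once; it reports no verdict.
The state is a dict: "time": time; "joint_pos": joint angles; "joint_velocities": joint speeds; "joint_torque": joint torques, N m; "tcp_pos": TCP position; "tool_rot": TCP orientation; "force": force on the tool from outside, world axes, zero at the start; "ft_torque": the same for the moment, N m; "gripper_width": finger opening in m.
Only numpy, scipy, OpenCV 4.12 (cv2) and the standard library are available. Lean on these libraries where they do the work, as an engineer would, in place of code of your own. Each camera call takes 0.05 s, during which the arm holds its last target. There are 200 camera calls.

### The job

Put the plunge router away in its locked half-plunge position, using your fingertips only: press its lock lever fully down, then push the sprung head down from above until the stop pin has clicked in under the tooth of the catch bar, and let go so that the head springs back up a little and stays caught half-way. Do not push so far that the cutter touches the bench. Do not pick up, drag or tip the router, and leave the carving tools, the figure, the glue and the offcut where they are.

Things in the scene. Friction and masses are not known exactly. Their poses are not given: they have to be found in the camera images.
- router: Plunge router standing loose on the bench, 4.6 kg, 268 mm tall with its head up; round base 165 mm across. Origin: centre of the base's underside; z up. Its two handle knobs (48 mm balls, 132 mm up) point along +y and -y, 122 mm from the centre; the lock lever and catch bar are on its -x side, the depth rod on its +x side. Pushing straight down does not shift it.
- router_head (a joint): How far the head is plunged straight down, m. 0 = up, as found. Springs push it up: 9 N starts it, 20 N at 0.05. The cutter reaches the bench at 0.064. With the lever down the stop pin rides over a bevelled tooth from 0.021 (2 N more) and snaps under it at 0.032 to 0.034; let go from beyond 0.036 and the head rises and stops, caught, at 0.032. With the lever up nothing catches it.
- cap_top (a point): Centre of the flat, level, black top cap of the router's head, 76 mm across, 268 mm above the bench with the head up; it goes straight down with the head. Nothing stands above it; a good place to push.
- lock_lever (a joint): Angle of the lock lever on the router head's -x side, rad: 0 = up (paddle 20 degrees above level, head free), 0.70 = fully down on its stop (20 degrees below level, stop pin freed to catch). It starts at 0 to 0.1, stays where it is put and takes about 2 N on the pad; below about 0.5 the catch may not hold. The lever rides with the head.
- lever_pad (a point): Centre of the upper face of the black lever's pad, 30 mm long (along the router's x), 26 mm wide, 6 mm thick; 120 mm from the router's centre line towards its -x and 47 mm out from the lever's pivot. With the head up this face is 241 mm above the bench with the lever up, 209 mm with it fully down. The motor housing, 88 mm across, stands behind it.
- wide_gouge: Carving gouge with a turned wooden handle and steel blade, 250 mm long, 29 mm high, lying near the router on its +y side. Origin underneath, where handle and blade meet. Leave alone.
- narrow_gouge: A like gouge with a narrower blade, lying apart on the bench. Origin underneath, where handle and blade meet. Leave alone.
- spanner: Double-ended steel collet spanner, 170 mm long, 6 mm thick, lying behind the router (its +x side). Origin in the middle, underneath. Leave alone.
- mallet: Round wooden carver's mallet, 242 mm tall and 92 mm across, standing on its head, handle up. Origin at the centre of its underside. Leave alone.
- offcut: Pale wooden offcut, 85 x 50 x 40 mm high, lying near the router on its -y side. Origin at the centre of its underside. Leave alone.
- figurine: Small carved wooden figure in a veil on a square 62 mm plinth, 192 mm tall. Origin at the centre of its underside. Leave alone.
- glue_bottle: White bottle of wood glue, 62 mm across and 190 mm tall. Origin at the centre of its underside. Leave alone.

How it is judged:
On the way, in this order (a step that is already met when the one before it is completed fails the run):
1. the lock lever is pressed down, the head still up (value of joint lock_lever above 0.55 rad and value of joint router_head below 0.02 m), for 0.1 s.
2. the head is pushed down past the catch, lever still down (value of joint router_head above 0.034 m and value of joint lock_lever above 0.55 rad), for 0.05 s.
At the end, for the whole second after the job is handed in: the head stands still, caught at 32 mm plunge (29 to 35 mm), with the lever down (above 0.55 rad) and the router upright within 30 mm of where it stood (value of joint router_head between 0.029 and 0.035 m and value of joint lock_lever above 0.55 rad and velocity of joint router_head between -0.01 and 0.01 m/s and angle between router's own z axis and vertical below 0.03 rad and distance of router from where it was at the start of the episode below 0.03 m); the robot touches nothing.
It fails at once if the cutter is driven into the bench (head plunged more than 63 mm) (value of joint router_head above 0.063 m).
It fails at once if the router is lifted, dragged more than 30 mm or tipped (height (world z) of router above 0.008 m or distance of router from where it was at the start of the episode above 0.03 m or angle between router's own z axis and vertical above 0.1 rad).
It fails at once if a bystander is moved more than 30 mm or tipped (distance of any of wide_gouge, narrow_gouge, spanner, mallet, offcut, figurine, glue_bottle from where it was at the start of the episode above 0.03 m or angle between any of wide_gouge, narrow_gouge, spanner, mallet, offcut, figurine, glue_bottle's own z axis and vertical above 0.3 rad).
It also fails if it takes over 38 s, if anything falls off the work surface, if the arm or the gripper's body presses on something with over 40 N, if the wrist force passes 120 N, or if a joint passes its speed limit or range.

## Working session

There is one attempt and no reset: what is moved stays moved. The work goes in short steps, Python scripts to look and compute and a shell command to move; the robot and the scene stay as the last step left them, time stands still between calls to the robot, and variables do not carry over. Pictures are saved under pics/ and viewed, about 8 in all and at most 12, crops included, and the job is handed in when it is done.

```bash
mkdir -p pics; ls
python3 - <<'E'
from plant import robot
import cv2,numpy as np
s=robot.read_state();print({k:np.round(v,3) for k,v in s.items()},robot.hold_point_z)
for n in("scene","top"):
    p,d=robot.capture(n);cv2.imwrite(f"pics/{n}0.png",p[:,:,::-1]);np.savez(f"{n}0.npz",p=p,d=d)
    c=robot.calibration(n);print(n,c)
E
```

```text
pics
{'time': np.float64(0.0), 'joint_pos': array([-1.518,  0.182,  1.608,  0.   ,  1.354, -0.206]), 'joint_velocities': array([-0.   , -0.001, -0.001, -0.001,  0.   , -0.   ]), 'joint_torque': array([-2.0000e-03, -4.4488e+01, -3.5134e+01, -1.0000e-03,  9.0000e-03,
       -0.0000e+00]), 'tcp_pos': array([ 0.147, -0.556,  0.404]), 'tool_rot': array([2.931, 1.569, 1.619]), 'force': array([-0.191,  0.343, -0.173]), 'ft_torque': array([ 0.019, -0.006,  0.019]), 'gripper_width': np.float64(0.085)} 0.1547
scene {'fx': 513.1063926117323, 'fy': 513.1063926117323, 'cx': 323.9096361713924, 'cy': 236.19103830907164, 'R': array([[ 0.54629334,  0.8374895 , -0.01322574],
       [ 0.68376272, -0.45502626, -0.57045564],
       [-0.48376867,  0.30259285, -0.82122192]]), 't': array([-0.3228568 , -0.29367309,  1.76322745])}
top {'fx': 486.2615986744313, 'fy': 486.2615986744313, 'cx': 315.7609218068466, 'cy': 243.1956066992348, 'R': array([[ 0.0197152 , -0.99980233, -0.00257232],
       [-0.99760284, -0.019501  , -0.0663949 ],
       [ 0.06633161,  0.00387514, -0.99779011]]), 't': array([0.00442721, 0.60240105, 1.34468135])}
```

View pics/top0.png

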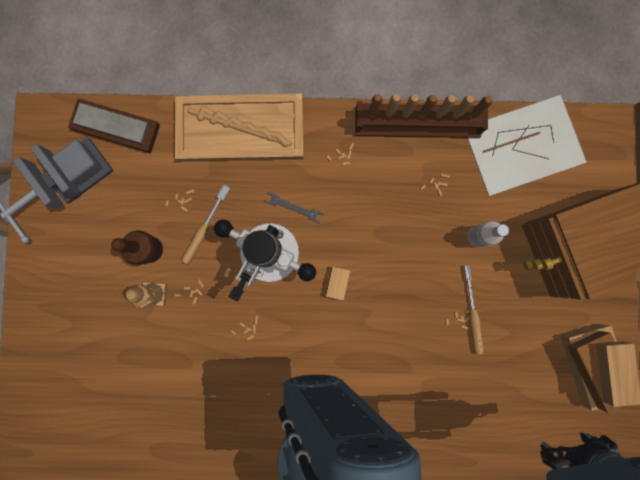

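View pics/scene0.png

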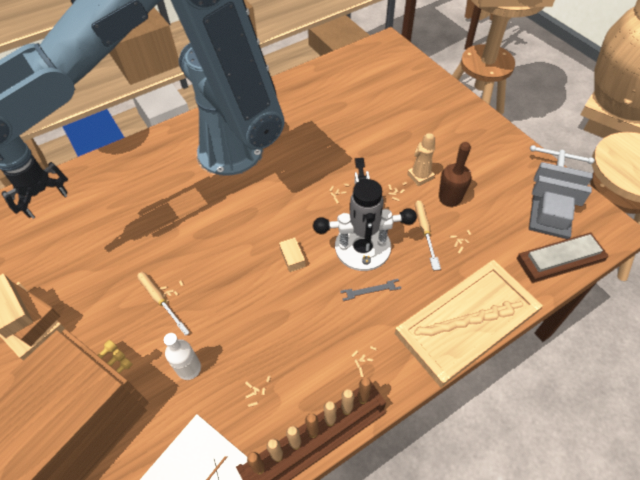

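The top view shows the router's cap near (262,248), its knobs at (223,228) and (307,271), and the lever pad at about (236,293). The scene view agrees, with the lever pointing towards the robot.

```bash
cat > h.py <<'E'
import numpy as np
from plant import robot
def ray(n,u,v,z):
    c=robot.calibration(n);R=np.array(c["R"]);t=np.array(c["t"])
    o=-R.T@t;d=R.T@np.array([(u-c["cx"])/c["fx"],(v-c["cy"])/c["fy"],1]);return o+d*(z-o[2])/d[2]
def pts(n,d):
    c=robot.calibration(n);R=np.array(c["R"]);t=np.array(c["t"]);v,u=np.indices(d.shape)
    P=np.stack([(u-c["cx"])/c["fx"]*d,(v-c["cy"])/c["fy"]*d,d],-1);return (P-t)@R
E
python3 - <<'E'
from h import *
D=np.load("top0.npz");P=pts("top",D["d"]);p=D["p"].astype(int);dark=p.max(2)<60
v,u=np.indices(dark.shape)
def blob(name,z0,z1,box):
    m=(P[...,2]>z0)&(P[...,2]<z1)&(u>box[0])&(u<box[1])&(v>box[2])&(v<box[3])&(D["d"]>0)
    q=P[m];print(name,m.sum(),"med",np.median(q,0).round(4),"min",q.min(0).round(3),"max",q.max(0).round(3),"midpx",u[m].mean().round(1),v[m].mean().round(1))
    return q
blob("cap",.255,.285,(230,300,215,280))
blob("k1",.12,.165,(205,235,215,240))
blob("k2",.12,.165,(296,320,260,285))
blob("pad",.19,.26,(222,250,275,305))
k1=ray("top",223,228,.132);k2=ray("top",307.5,271.5,.132);print("knobs",k1,k2,np.linalg.norm(k1-k2),(k1+k2)/2)
c=ray("top",262,247.5,.268);pd=ray("top",236,293,.241);y=k1-k2;yaw=np.arctan2(y[1],y[0])-np.pi/2
print("cap",c,"pad",pd,np.hypot(*(pd-c)[:2]),"yaw",yaw,"yaw from pad",np.arctan2(*(c-pd)[1::-1]))
C=(k1+k2)[:2]/2;print("pad pred",C-.12*np.array([np.cos(yaw),np.sin(yaw)]))
print("pad z around",P[285:300:3,228:246:3,2].round(3))
E
```

```text
cap 851 med [0.5739 0.1468 0.2683] min [0.538 0.111 0.257] max [0.612 0.185 0.276] midpx 258.3 247.2
k1 307 med [0.6248 0.2513 0.1476] min [0.604 0.225 0.125] max [0.65  0.278 0.161] midpx 223.7 229.0
k2 293 med [0.5204 0.0389 0.149 ] min [0.497 0.016 0.13 ] max [0.543 0.063 0.163] midpx 305.9 271.7
pad 284 med [0.479  0.1942 0.2367] min [0.449 0.17  0.205] max [0.507 0.218 0.249] midpx 238.9 287.5
knobs [0.62939253 0.25609119 0.132     ] [0.52156672 0.03557433 0.132     ] 0.2454670793719867 [0.57547962 0.14583276 0.132     ]
cap [0.57340462 0.13843743 0.268     ] pad [0.46728091 0.19939305 0.241     ] 0.1223839383307071 yaw -0.45478358251943307 yaw from pad -0.5213702736416428
pad pred [0.46767689 0.19854491]
pad z around [[-0.002 -0.002 -0.     0.237  0.227  0.233]
 [ 0.002 -0.004  0.237  0.241  0.234  0.206]
 [-0.01   0.24   0.239  0.238  0.237  0.001]
 [ 0.002  0.243  0.245  0.242  0.237  0.002]
 [ 0.24   0.245  0.242  0.244 -0.001 -0.001]]
```

```bash
cat >> h.py <<'E'
from scipy.spatial.transform import Rotation as Ro
C=np.array([.574,.1465]);YAW=-.455;PAD=C-.12*np.array([np.cos(YAW),np.sin(YAW)])
def rep(tip_goals):
    s=robot.read_state();R=Ro.from_euler("xyz",s["tool_rot"]).as_matrix();tip=s["tcp_pos"]+.173*R[:,0]
    print("t",s["time"],"tip",tip.round(4),"F",np.round(s["force"],2),"q",np.round(s["joint_pos"],2),"w",round(float(s["gripper_width"]),3));print(R.round(3))
    a=np.arctan2(R[1,2],R[0,2]);print("jaw yaw deg",np.degrees(a),"router yaw",np.degrees(YAW))
    for g in tip_goals:
        print(np.round(g,3),"tool shift mm",(1e3*R.T@(np.array(g)-tip)).round(1))
E
python3 -c "
from h import *
rep([[.147,-.556,.33],[.42,-.2,.33],[*PAD,.33],[*C,.33]])"
```

```text
t 0.1 tip [ 0.1471 -0.5553  0.2309] F [ 0.9  -0.51 -0.13] q [-1.52  0.18  1.61  0.    1.35 -0.21] w 0.086
[[-0.     0.967  0.256]
 [ 0.002  0.256 -0.967]
 [-1.     0.    -0.002]]
jaw yaw deg -75.17008950390019 router yaw -26.069579678452456
[ 0.147 -0.556  0.33 ] tool shift mm [-99.1  -0.3   0.4]
[ 0.42 -0.2   0.33] tool shift mm [ -98.6  354.8 -273.8]
[0.466 0.199 0.33 ] tool shift mm [ -98.   501.6 -647.9]
[0.574 0.146 0.33 ] tool shift mm [ -98.   592.3 -569.4]
```

```bash
python3 -m pendant '[[[-0.05,0,0,0,0,0,0],[-0.05,0,0,0,0,0,0],[0,0.046,-0.036,0,0,0,0],[0,0.046,-0.036,0,0,0,0],[0,0.046,-0.036,0,0,0,0],[0,0.046,-0.036,0,0,0,0],[0,0.046,-0.036,0,0,0,0],[0,0.046,-0.036,0,0,0,0]]]' 20; python3 -m pendant '[[[0,0.045,-0.035,0,0,0,0],[0,0.04,-0.03,0,0,0,0],[0,0,0,10,0,0,0],[0,0,0,10,0,0,0],[0,0,0,10,0,0,0],[0,0,0,10,0,0,0],[0,0,0,0,0,0,0]]]'; python3 -c "
from h import *
rep([[*PAD,.33],[*PAD,.25]])"
```

```text
time: 1.1
tcp_pos: [0.362, -0.271, 0.5049]
tool_rot: [2.832, 1.563, 1.511]
force: [1.1, -0.1, -0.5]
gripper_width: 0.0001
time: 1.98
tcp_pos: [0.4315, -0.1782, 0.5033]
tool_rot: [-2.478, 1.559, 1.776]
force: [0.4, 0.0, -0.1]
gripper_width: -0.0001
t 1.975 tip [ 0.4311 -0.1763  0.3303] F [ 0.43  0.01 -0.05] q [-0.65 -0.14  1.73  0.01  1.55  1.38] w -0.0
[[-0.002  0.897 -0.443]
 [ 0.011 -0.443 -0.897]
 [-1.    -0.007 -0.009]]
jaw yaw deg -116.2708948018095 router yaw -26.069579678452456
[0.466 0.199 0.33 ] tool shift mm [   4.5 -134.7 -352.2]
[0.466 0.199 0.25 ] tool shift mm [  84.5 -134.2 -351.5]
```

```bash
python3 -m pendant '[[[0,-0.019,-0.05,0,0,0,0],[0,-0.019,-0.05,0,0,0,0],[0,-0.019,-0.05,0,0,0,0],[0,-0.019,-0.05,0,0,0,0],[0,-0.019,-0.05,0,0,0,0],[0,-0.019,-0.05,0,0,0,0],[0,-0.02,-0.05,0,0,0,0],[0,0,0,0,0,0,0]]]'
python3 - <<'E'
from h import *
import cv2
rep([[*PAD,.33],[*PAD,.25]])
p,d=robot.capture("wrist");cv2.imwrite("pics/w1.png",p[:,:,::-1]);np.savez("w1.npz",p=p,d=d)
c=robot.calibration("wrist");s=robot.read_state();R=Ro.from_euler("xyz",s["tool_rot"]).as_matrix();T=np.array(c["tool_from_camera"])
v,u=np.indices(d.shape);Q=np.stack([(u-c["cx"])/c["fx"]*d,(v-c["cy"])/c["fy"]*d,d],-1)
W=(Q@T[:3,:3].T+T[:3,3])@R.T+s["tcp_pos"];np.save("w1W.npy",W)
m=(W[...,2]>.22)&(W[...,2]<.262)&(np.hypot(W[...,0]-PAD[0],W[...,1]-PAD[1])<.04)&(d>0)
print("pad pts",m.sum(),np.median(W[m],0) if m.any() else "")
if m.any(): print("px",np.median(u[m]),np.median(v[m]),cv2.minAreaRect(W[m][:,:2].astype(np.float32)*1000))
E
```

```text
time: 2.98
tcp_pos: [0.4624, 0.2055, 0.506]
tool_rot: [-2.443, 1.558, 1.841]
force: [-0.0, -0.9, 0.2]
gripper_width: -0.0005
t 2.975 tip [0.4619 0.2075 0.3331] F [-0.01 -0.89  0.19] q [ 0.18 -0.05  1.64  0.01  1.54  2.18] w -0.001
[[-0.003  0.909 -0.416]
 [ 0.012 -0.416 -0.909]
 [-1.    -0.008 -0.009]]
jaw yaw deg -114.57527313794371 router yaw -26.069579678452456
[0.466 0.199 0.33 ] tool shift mm [2.9 7.4 5.8]
[0.466 0.199 0.25 ] tool shift mm [82.9  8.1  6.5]
pad pts 2936 [0.47432205 0.19392309 0.23825113]
px 321.0 216.5 ((477.64752197265625, 193.4482879638672), (35.57654571533203, 53.69367599487305), 62.98849868774414)
```

View pics/w1.png

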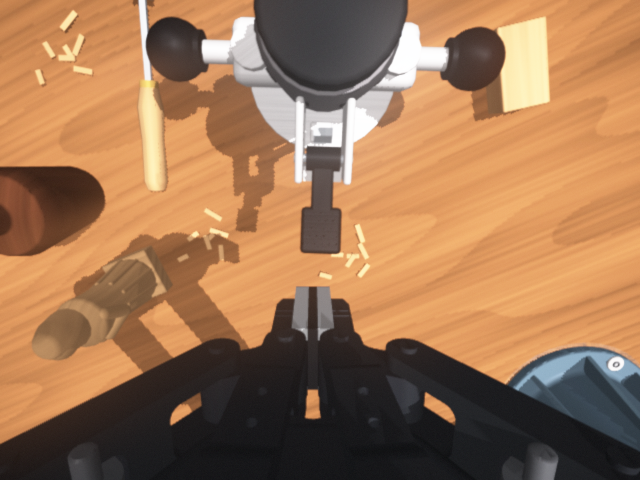

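The wrist view shows the lever pad centred near (321,230), directly ahead of the shut fingertips, with a clear approach.

Run:
```python
from h import *
W=np.load("w1W.npy");d=np.load("w1.npz")["d"]
q=W[212:248,305:337].reshape(-1,3);print("pad",np.median(q,0),"z range",np.percentile(q[:,2],[5,95]),"expected",PAD)
top=W[(W[...,2]>.262)&(W[...,2]<.275)&(d>0)];print("cap z",np.median(top[:,2]),top.min(0),top.max(0))
rep([[*np.median(q,0)[:2],.26]])
```

```text
pad [0.46715983 0.1982831  0.24119371] z range [0.23768982 0.24491599] expected [0.46620868 0.19923548]
cap z 0.2685246750870223 [0.53691743 0.11133333 0.26204975] [0.59198372 0.18253185 0.27176373]
t 3.025 tip [0.462  0.2059 0.3329] F [ 0.07 -0.1  -0.51] q [ 0.18 -0.05  1.65  0.01  1.54  2.18] w -0.0
[[-0.003  0.909 -0.418]
 [ 0.011 -0.418 -0.909]
 [-1.    -0.008 -0.009]]
jaw yaw deg -114.69298974122442 router yaw -26.069579678452456
[0.467 0.198 0.26 ] tool shift mm [72.8  8.5  5.4]
```

```bash
python3 -m pendant '[[[0.035,0.004,0.003,0,0,0,0],[0.033,0.004,0.002,0,0,0,0],[0,0,0,0,0,0,0],[0.008,0,0,0,0,0,0],[0.008,0,0,0,0,0,0],[0,0,0,0,0,0,0]]]'; python3 -c "
from h import *
rep([[.467,.198,.209]])"
```

```text
time: 3.78
tcp_pos: [0.4689, 0.1931, 0.4229]
tool_rot: [-2.88, 1.56, 1.406]
force: [-1.2, 0.7, -0.3]
gripper_width: -0.0003
t 3.775 tip [0.4692 0.1949 0.2499] F [-1.21  0.75 -0.29] q [0.15 0.01 1.76 0.01 1.37 2.15] w -0.0
[[ 0.002  0.91  -0.414]
 [ 0.01  -0.414 -0.91 ]
 [-1.    -0.003 -0.01 ]]
jaw yaw deg -114.44618193920192 router yaw -26.069579678452456
[0.467 0.198 0.209] tool shift mm [40.9 -3.2 -1.6]
```

```bash
python3 -m pendant '[[[0.008,-0.003,-0.001,0,0,0,0],[0.008,0,0,0,0,0,0],[0.008,0,0,0,0,0,0],[0.006,0,0,0,0,0,0],[0.004,0,0,0,0,0,0],[0,0,0,0,0,0,0]]]'; python3 -c "
from h import *
rep([[.467,.198,.209]])"
```

```text
time: 4.53
tcp_pos: [0.4669, 0.1961, 0.3883]
tool_rot: [3.128, 1.559, 1.132]
force: [-0.7, -0.2, -0.1]
gripper_width: 0.0001
t 4.525 tip [0.4678 0.1979 0.2153] F [-0.65 -0.17 -0.07] q [0.16 0.04 1.8  0.01 1.3  2.15] w 0.0
[[ 0.005  0.911 -0.413]
 [ 0.01  -0.413 -0.911]
 [-1.     0.    -0.012]]
jaw yaw deg -114.39038488090483 router yaw -26.069579678452456
[0.467 0.198 0.209] tool shift mm [ 6.3 -0.7  0.3]
```

```bash
python3 -m pendant '[[[0.003,0,0,0,0,0,0],[0.003,0,0,0,0,0,0]]]';python3 -m pendant '[[[0.003,0,0,0,0,0,0]]]';python3 -m pendant '[[[0,0,0,0,0,0,0]]]'
python3 - <<'E'
from h import *
import cv2
rep([])
p,d=robot.capture("wrist");cv2.imwrite("pics/w2.png",p[:,:,::-1])
E
```

```text
time: 4.78
tcp_pos: [0.4673, 0.1961, 0.3837]
tool_rot: [3.009, 1.559, 1.013]
force: [-5.2, -0.8, 11.2]
gripper_width: -0.0002
time: 4.9
tcp_pos: [0.4673, 0.1961, 0.3818]
tool_rot: [2.991, 1.559, 0.994]
force: [-5.4, -1.5, 10.8]
gripper_width: 0.0001
time: 5.03
tcp_pos: [0.4672, 0.1961, 0.3825]
tool_rot: [2.971, 1.559, 0.975]
force: [-3.5, -0.9, 7.7]
gripper_width: 0.0
t 5.025 tip [0.4684 0.1979 0.2095] F [-3.49 -0.87  7.72] q [0.16 0.05 1.8  0.01 1.28 2.15] w 0.0
[[ 0.007  0.911 -0.413]
 [ 0.01  -0.413 -0.911]
 [-1.     0.002 -0.012]]
jaw yaw deg -114.3775273987044 router yaw -26.069579678452456
```

View pics/w2.png

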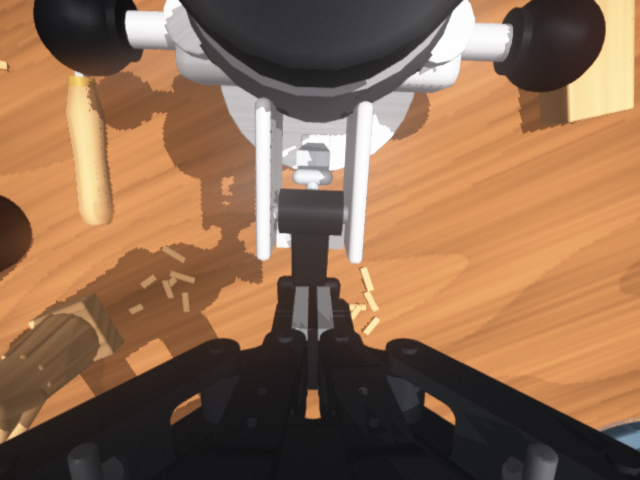

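The fingertips are on the pad, with the lever arm running from (310,220) under them. The force jump to 11 N says the lever is on its stop. I'll retreat and check the pad height.

```bash
python3 -m pendant '[[[-0.03,0,0,0,0,0,0],[-0.05,0,0,0,0,0,0],[-0.04,0,0,0,0,0,0],[0,0,0,0,0,0,0]]]'
python3 - <<'E'
from h import *
s=robot.read_state();p,d=robot.capture("wrist")
c=robot.calibration("wrist");R=Ro.from_euler("xyz",s["tool_rot"]).as_matrix();T=np.array(c["tool_from_camera"])
v,u=np.indices(d.shape);Q=np.stack([(u-c["cx"])/c["fx"]*d,(v-c["cy"])/c["fy"]*d,d],-1)
W=(Q@T[:3,:3].T+T[:3,3])@R.T+s["tcp_pos"]
e=np.array([np.cos(YAW),np.sin(YAW)]);r=W[...,:2]-C;a=r@e;b=r@np.array([-e[1],e[0]])
for x in (-.13,-.125,-.12,-.115,-.11):
    m=(abs(a-x)<.0025)&(abs(b)<.012)&(W[...,2]>.15)&(W[...,2]<.26);print(x,m.sum(),np.median(W[m][:,2]))
m=(np.hypot(a,b)<.03)&(W[...,2]>.2);print("cap z",np.median(W[m][:,2]),m.sum())
rep([[*C,.31],[*C,.285]])
E
```

```text
time: 5.58
tcp_pos: [0.4659, 0.1949, 0.5044]
tool_rot: [-3.03, 1.56, 1.257]
force: [-0.5, 0.9, -0.2]
gripper_width: 0.0
-0.13 192 0.20639575626303674
-0.125 180 0.20821689744060556
-0.12 198 0.21007711877212748
-0.115 209 0.21183327822331083
-0.11 230 0.21350923014712714
cap z 0.26873278672902456 9341
t 5.625 tip [0.4656 0.1966 0.3292] F [ 1.81  0.41 -0.39] q [ 0.16 -0.05  1.65  0.01  1.53  2.15] w 0.0
[[-0.     0.911 -0.413]
 [ 0.01  -0.413 -0.911]
 [-1.    -0.004 -0.009]]
jaw yaw deg -114.38450886760836 router yaw -26.069579678452456
[0.574 0.146 0.31 ] tool shift mm [ 18.7 119.5   1. ]
[0.574 0.146 0.285] tool shift mm [ 43.7 119.6   1.2]
```

The lever is fully down: the pad is at 210 mm and slopes 20° down, and the head is still up (cap at 268.7 mm). Next I move over the cap.

```bash
python3 -m pendant '[[[0,0.04,0,0,0,0,0],[0,0.04,0,0,0,0,0],[0,0.04,0,0,0,0,0],[0.02,0,0,0,0,0,0],[0.022,0,0,0,0,0,0],[0,0,0,0,0,0,0]]]'; python3 -c "
from h import *
rep([[*C,.268],[*C,.226]])"
```

```text
time: 6.38
tcp_pos: [0.5761, 0.1442, 0.4455]
tool_rot: [-1.635, 1.55, 2.652]
force: [-0.3, 0.3, -0.5]
gripper_width: -0.0001
t 6.375 tip [0.5729 0.1458 0.2725] F [-0.33  0.27 -0.54] q [0.04 0.2  1.51 0.01 1.46 2.04] w -0.0
[[-0.018  0.911 -0.412]
 [ 0.01  -0.412 -0.911]
 [-1.    -0.021 -0.001]]
jaw yaw deg -114.35949402674765 router yaw -26.069579678452456
[0.574 0.146 0.268] tool shift mm [ 4.5  0.8 -1. ]
[0.574 0.146 0.226] tool shift mm [46.5  1.6 -1. ]
```

```bash
python3 -m pendant '[[[0.008,0,0,0,0,0,0],[0.008,0,0,0,0,0,0],[0.008,0,0,0,0,0,0],[0.008,0,0,0,0,0,0]]]';  python3 -m pendant '[[[0.006,0,0,0,0,0,0],[0.006,0,0,0,0,0,0]]]'; python3 -c "
from h import *
rep([[*C,.226]])"
```

```text
time: 6.88
tcp_pos: [0.5755, 0.1447, 0.4226]
tool_rot: [-1.833, 1.558, 2.456]
force: [-8.6, -1.5, 18.1]
gripper_width: 0.0001
time: 7.12
tcp_pos: [0.5747, 0.1449, 0.4182]
tool_rot: [-2.054, 1.562, 2.235]
force: [-10.6, -1.4, 19.9]
gripper_width: -0.0001
t 7.125 tip [0.5738 0.1461 0.2452] F [-10.56  -1.38  19.86] q [0.05 0.21 1.55 0.01 1.39 2.04] w -0.0
[[-0.005  0.912 -0.41 ]
 [ 0.007 -0.41  -0.912]
 [-1.    -0.007 -0.004]]
jaw yaw deg -114.22505579153669 router yaw -26.069579678452456
[0.574 0.146 0.226] tool shift mm [19.2  0.1 -0.4]
```

```bash
python3 -m pendant '[[[0.01,0,0,0,0,0,0],[0.01,0,0,0,0,0,0]]]';  python3 -c "
from h import *
rep([[*C,.226]])"
```

```text
time: 7.38
tcp_pos: [0.5738, 0.1452, 0.4066]
tool_rot: [-2.694, 1.566, 1.597]
force: [-9.6, -2.7, 18.1]
gripper_width: -0.0002
t 7.375 tip [0.5738 0.146  0.2336] F [-9.57 -2.67 18.11] q [0.05 0.22 1.56 0.   1.36 2.04] w -0.0
[[-0.     0.912 -0.409]
 [ 0.005 -0.409 -0.912]
 [-1.    -0.002 -0.004]]
jaw yaw deg -114.15753453301261 router yaw -26.069579678452456
[0.574 0.146 0.226] tool shift mm [ 7.6  0.  -0.5]
```

```bash
python3 -m pendant '[[[0.01,0,0,0,0,0,0],[0.009,0,0,0,0,0,0]]]';  python3 -c "
from h import *
rep([[*C,.226]])"
```

```text
time: 7.62
tcp_pos: [0.5732, 0.1455, 0.3954]
tool_rot: [2.672, 1.566, 0.681]
force: [-10.9, -1.5, 20.5]
gripper_width: 0.0001
t 7.625 tip [0.5739 0.1461 0.2224] F [-10.92  -1.47  20.52] q [0.05 0.22 1.58 0.   1.34 2.04] w 0.0
[[ 0.004  0.913 -0.408]
 [ 0.003 -0.408 -0.913]
 [-1.     0.002 -0.005]]
jaw yaw deg -114.09011186025553 router yaw -26.069579678452456
[0.574 0.146 0.226] tool shift mm [-3.6 -0.  -0.5]
```

The plunge is about 45 mm, past the catch. I release it straight up.

```bash
python3 -m pendant '[[[-0.008,0,0,0,0,0,0],[-0.012,0,0,0,0,0,0],[-0.04,0,0,0,0,0,0],[-0.05,0,0,0,0,0,0],[-0.04,0,0,0,0,0,0],[0,-0.05,0,0,0,0,0],[0,-0.05,0,0,0,0,0],[0,0,0,0,0,0,0]]]'
python3 - <<'E'
from h import *
import cv2
s=robot.read_state();p,d=robot.capture("wrist");cv2.imwrite("pics/w3.png",p[:,:,::-1])
c=robot.calibration("wrist");R=Ro.from_euler("xyz",s["tool_rot"]).as_matrix();T=np.array(c["tool_from_camera"])
v,u=np.indices(d.shape);Q=np.stack([(u-c["cx"])/c["fx"]*d,(v-c["cy"])/c["fy"]*d,d],-1)
W=(Q@T[:3,:3].T+T[:3,3])@R.T+s["tcp_pos"]
e=np.array([np.cos(YAW),np.sin(YAW)]);r=W[...,:2]-C;a=r@e;b=r@np.array([-e[1],e[0]])
for x in (-.13,-.12,-.11):
    m=(abs(a-x)<.0025)&(abs(b)<.012)&(W[...,2]>.12)&(W[...,2]<.26);print(x,m.sum(),np.median(W[m][:,2]))
m=(np.hypot(a,b)<.03)&(W[...,2]>.2);print("cap z",np.median(W[m][:,2]),m.sum())
P=pts("top",robot.capture("top")[1]);v,u=np.indices(P.shape[:2])
for n,B in(("k1",(205,235,215,240)),("k2",(296,320,260,285))):
    m=(P[...,2]>.088)&(P[...,2]<.165)&(u>B[0])&(u<B[1])&(v>B[2])&(v<B[3]);print(n,m.sum(),np.median(P[m],0).round(4))
rep([])
E
```

```text
time: 8.62
tcp_pos: [0.4776, 0.1874, 0.5554]
tool_rot: [2.36, 1.558, 0.369]
force: [0.3, -0.5, 0.0]
gripper_width: 0.0001
-0.13 109 0.1750065413712456
-0.12 113 0.17864015204104228
-0.11 131 0.1818944625491976
cap z 0.2371605135139265 6018
k1 283 [0.6253 0.2526 0.117 ]
k2 283 [0.5206 0.0396 0.1177]
t 8.725 tip [0.4817 0.187  0.3818] F [ 0.75 -0.37  0.88] q [ 0.14 -0.05  1.55  0.    1.63  2.13] w -0.0
[[ 0.012  0.913 -0.409]
 [ 0.004 -0.409 -0.913]
 [-1.     0.009 -0.009]]
jaw yaw deg -114.13491491790649 router yaw -26.069579678452456
```

View pics/w3.png

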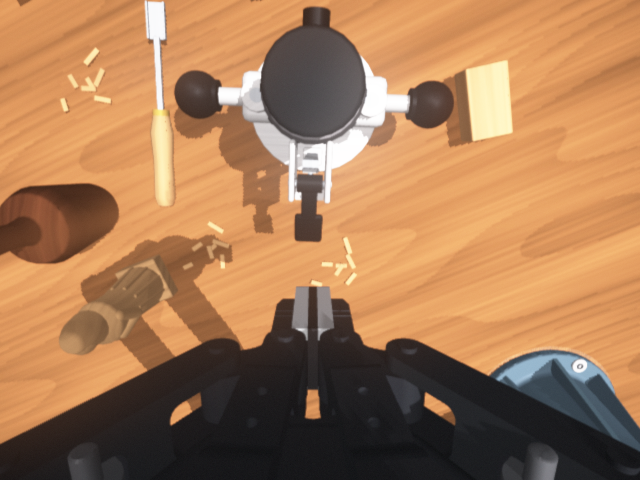

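The cap dropped from 268.7 to 237.2 mm, a plunge of 31.5 mm, so the head is caught. The pad dropped by the same amount and still slopes down. In the picture the router (cap at (314,83)) and its neighbours stand where they were, and the robot is clear.

```bash
python3 -c "
from plant import robot
print(robot.finish_job())"
```

```text
the job is handed in; nothing more can be done
None
```

The router is put away in its locked half-plunge position, and I handed the job in after about 8.7 s of the 38 s allowed. No verdict was reported.

With shut fingertips I pressed the lock lever onto its stop. The force jumped to about 11 N there. I then pushed the cap straight down to about 45 mm of plunge at about 20 N, let go and backed off.

**Last checks:**
- **Head:** the cap went from 268.7 to 237.2 mm, a plunge of about 31.5 mm, which matches being caught at 32 mm.
- **Lever:** the pad was at 210 mm after pressing and dropped 31.5 mm with the head, still sloping about 20° down, so the lever is fully down.
- **Router:** the knob positions agree with the first measurement to about 1 mm, so it did not shift.
- **Neighbours:** I did not measure the other objects again. Those in the last wrist picture (a gouge, the mallet, the figure and the offcut) looked undisturbed.
- **Robot:** it was clear of everything, with no contact force beyond sensor noise.

**Disagreement:** I read a sideways force of about 10 N on the tool while pushing the cap, but the router did not move.

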